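# Load the ripening box and hold its lid at the airing angle

## Robot

A 7-joint arm with a two-finger parallel gripper is mounted at the origin on the work surface. World frame = base frame: x ahead of the robot, y to its left, z up, the work surface at z = 0. Lengths are in m, angles in rad, forces in N, time in s.
With the tool pointing down it reaches from about 0.4 to 0.85 m from the base axis. Payload 4.5 kg.
Tool frame: the origin (TCP) lies midway between the tips of the shut fingers; the grasp point (between the pads) lies 19 mm behind it; z points along the fingers, y is the direction in which the jaws open and shut (so a half turn about z gives the same grasp; the last joint's range is limited). The gripper opens to 85 mm and grips with 20 to 120 N. Pads are 22 mm wide; open, the fingers measure 114 mm over their backs; the gripper's body (76 mm by 85 mm) begins 54 mm behind the grasp point. The pads swing forward as they close: fully open they stand 13 mm farther back than shut.
Start: joints at [1.214, 0.689, -0.195, 1.565, 0.157, 0.902, -0.215], TCP at [0.238, -0.578, 0.231] pointing down, gripper open.
Joint ranges: [-3.01, 3.01], [-0.46, 2.08], [-1.47, 1.51], [0.13, 2.56], [-1, 4.14], [0.04, 2.09], [-2.66, 2.66]. Speed limits (rad/s): [2.57, 2.57, 3.14, 3.14, 3.14, 3.14, 3.14].

## Interface

Orientations are given as a unit quaternion [w, x, y, z].
In Python, from station import monitor, imaging, order gives the robot as it stands.
- The arm moves only by the tool apply_moves, never from a script. Its argument "series" is a list of rows, each a list of 3 entries, a list of its own where there are three numbers: the shift along the tool's x, y, z in cm, then the turn, a rotation vector about the tool's x, y, z in degrees, then the gripper's target within -1 to 1 (shut at 1, half-way at 0, fully open at -1). A call has exactly 10 rows; each row shifts and turns the commanded pose from where the row before left it, along the tool's axes as they then stand; what a row does not reach is not made up. A row lasts 1/8 s, in which the tool goes at most 62.5 mm and 10.7 degrees, less where a joint would pass 70% of its speed; a pose out of reach is approached as far as the arm can. A call is refused whole if a number of a shift passes 6.25 or a number of a turn 10.7, either way. A call with a gripper value outside its range is refused whole. The fingers move at their own pace and stop on an object; the grip force is fixed at half the most. Time passes only in rows, so rows that do not move let the fingers close, or fill a call up. It gives the time, the measured TCP pose, the force and the opening at its end, in the units of the state.
- monitor.state(): the state, without advancing time (a new reading comes with each control period).
- imaging.get_image(name): name is "scene" or "top" or "wrist"; returns a dict with "image" (400x640x3 uint8, red, green, blue), "intrinsics" (3x3 intrinsics, pixels), "k1" (the pictures are not rectified: a ray, as slopes to the right and down, at radius r is drawn at 1 + k1 r^2 times it, then the intrinsics apply), "world_to_cam" (4x4, takes a point from world to camera coordinates); the wrist camera has in their place "mount" (4x4, takes a point from camera to tool coordinates, whose origin is the TCP and whose axes are the flange's). Camera axes: x right, y down, z forward; pixel columns grow to the right and rows downward; lengths in m; the calibration is good to about 2 mm. A picture is of the moment at which its call begins: read the wrist's pose just before it. There is no depth.
- order.sign_off(): hands the job in, once; it reports no verdict.
The state is a dict: "clock": time; "qpos": joint angles; "qvel": joint speeds; "effort": joint torques, N m; "eef_pos": TCP position; "eef_rot": TCP orientation; "force": force on the tool from outside, world axes, zero at the start; "torque": the same for the moment, N m; "finger_gap": finger opening in m.
Only numpy, scipy, OpenCV 4.12 (cv2) and the standard library are available. Lean on these libraries where they do the work, as an engineer would, in place of code of your own. Each camera call takes 0.05 s, during which the arm holds its last target.

## Task

Set the brick-shaped cheese from the cheese board down flat in the empty middle place of the wooden ripening box, in line with the two already in it, and leave the other cheeses and the bowl where they are. Then take the box's open lid by its handle, bring it over and down to the airing position, 30 degrees up from shut, never letting it fall shut. Finish while still holding the lid there in the gripper, steady, so that I can tighten the wing nut of its stay.

Things in the scene. Friction and masses are not known exactly. Their poses are not given: they have to be found in the camera images.
- box: Spruce box fixed on the table, open on top: 200 mm (its x) by 310 mm (its y), rim at z 95 mm, walls 12 mm, slatted floor top at z 20 mm. Origin: centre of its underside; z up, -x the front, +x the hinge side. A brick cheese lies near each y end. The middle place is at x = 0, y = 0 on the floor, the cheese's long side along the box's x; about 45 mm clear to each neighbour.
- lid (a joint): Lid angle in rad: 0 shut, 0.52 = 30 degrees, 1.8 (103 degrees) fully open; starts open, leaning on its stop. Turns about the box's +y axis at hinge. Nearly frictionless: let go below about 80 degrees it falls shut. About 0.55 kg; 14 mm thick, two 12 mm battens outside, 205 mm from hinge to free edge, 326 mm long. A loose slotted steel stay rides on its -y end and does not hold it.
- handle (a point): Middle of the straight bar of the lid's steel bow handle: round, 12 mm thick, 120 mm long, parallel to the hinge, in the lid's plane 36 mm beyond its free edge (30 mm clear between). 241 mm from the hinge along the lid, 7 mm above the hinge's height when shut. Can be pinched from above at any lid angle; turns between the fingers. Axes turn with the lid: y along the bar, -x outward from the hinge.
- hinge (a point): Middle of the lid's hinge line, on the box's rim at its +x side: 100 mm from the box's centre along its x, 95 mm above the table.
- cheese: The brick-shaped cheese to load, on the cheese board: 110 mm long (its x) by 56 mm wide (its y) by 50 mm high, edges rounded 6 mm, about 0.32 kg, firm. Origin: centre of its underside. z up.
- boxed_a: Brick cheese already in the box, near its +y end; same size, origin and axes as the one to load. Leave it.
- boxed_b: Brick cheese already in the box, near its -y end; same size, origin and axes. Leave it.
- round: Small round cheese on the cheese board, 92 mm in diameter and 45 mm high. Origin: centre of its underside. Leave it.
- board: Wooden cheese board lying on the table, fixed: 360 mm (its x) by 170 mm (its y), 20 mm thick; the brick cheese and the round one lie on it, either may be the nearer to the robot. Origin: centre of its underside.
- bowl: White plastic bowl on the table, empty, 150 mm across the rim, 60 mm high. Origin: centre of its underside. Leave it.
Mind the look-alikes: they are no part of the job. What is shaped like the cheese but black, blue or red is not meant.

How it is judged:
By the outcome, as a careful person would: the job done as asked, in the order asked, and still so for the second after the job is handed in, while the arm keeps its last pose, push and grip.
It also fails if it takes over 64 s, if anything falls off the work surface, if the arm or the gripper's body presses on something with over 40 N, if the wrist force passes 120 N, or if a joint passes its speed limit or range.

## Working session

There is one attempt and no reset: what is moved stays moved. The work goes in short steps, Python scripts to look and compute and a tool call to move; the robot and the scene stay as the last step left them, time stands still between calls to the robot, and variables do not carry over. Pictures are saved under pics/ and viewed, and the job is handed in when it is done.

Besides the shell and the picture viewer there is one more tool, called after ">>>" in YAML: its name, and indented under it one key for each argument. apply_moves: Moves the arm, as the interface text tells. Its arguments: {"type":"object","properties":{"series":{"type":"array","items":{"type":"array"}}},"required":["series"]}

```bash
mkdir -p pics; ls; cat > h.py <<'E'
import numpy as np, cv2
from station import monitor, imaging, order
from scipy.spatial.transform import Rotation as R
def rot(q): return R.from_quat([q[1],q[2],q[3],q[0]])
def grab(name,fn):
    s=monitor.state(); d=imaging.get_image(name)
    cv2.imwrite('pics/'+fn+'.png',d['image'][:,:,::-1]); 
    np.savez('pics/'+fn+'.npz',**{k:np.array(v) for k,v in d.items()},pos=s['eef_pos'],q=s['eef_rot'])
    return d,s
def load(fn): return np.load('pics/'+fn+'.npz')
def camT(d):
    if 'world_to_cam' in d: return np.linalg.inv(d['world_to_cam'])
    T=np.eye(4); T[:3,:3]=rot(d['q']).as_matrix(); T[:3,3]=d['pos']; return T@d['mount']
def ray(d,px):
    K=d['intrinsics'];k1=float(d['k1']); px=np.atleast_2d(px).astype(float)
    D=np.array([k1,0,0,0.0]); u=cv2.undistortPoints(px[:,None],K,D)[:,0]
    T=camT(d); v=np.c_[u,np.ones(len(u))]@T[:3,:3].T
    return T[:3,3],v
def onz(d,px,z):
    o,v=ray(d,px); return o+v*((z-o[2])/v[:,2])[:,None]
def proj(d,P):
    T=np.linalg.inv(camT(d)); P=np.atleast_2d(P)
    r,_=cv2.Rodrigues(T[:3,:3]); return cv2.projectPoints(P.astype(float),r,T[:3,3],d['intrinsics'],np.array([float(d['k1']),0,0,0]))[0][:,0]
E
python3 - <<'E'
from h import *
for n in ['scene','top','wrist']:
    d,s=grab(n,n+'0')
    D=load(n+'0'); print(n,camT(D).round(3).tolist(),d['intrinsics'],d['k1'])
print(s)
E
```

```text
pics
scene [[0.058, 0.827, -0.559, 1.074], [0.998, -0.051, 0.028, -0.038], [-0.005, -0.559, -0.829, 0.992], [0.0, 0.0, 0.0, 1.0]] [[377.71156864   0.         318.97049494]
 [  0.         377.71156864 194.80263287]
 [  0.           0.           1.        ]] -0.08598245407732859
top [[0.008, -0.994, 0.105, 0.342], [-1.0, -0.005, 0.028, -0.005], [-0.027, -0.105, -0.994, 1.268], [0.0, 0.0, 0.0, 1.0]] [[395.68742047   0.         321.22347709]
 [  0.         395.68742047 199.35128788]
 [  0.           0.           1.        ]] -0.005990473584779555
wrist [[0.381, -0.891, -0.249, 0.3], [-0.925, -0.367, -0.1, -0.552], [-0.002, 0.268, -0.963, 0.373], [0.0, 0.0, 0.0, 1.0]] [[294.2729761    0.         325.1981976 ]
 [  0.         294.2729761  196.47711772]
 [  0.           0.           1.        ]] 0.010222782115009744
{'clock': 0.1, 'qpos': array([ 1.21381502,  0.68991019, -0.19451161,  1.5662199 ,  0.15730672,
        0.90251691, -0.21507638]), 'qvel': array([ 0.00031313, -0.00084604, -0.00015813, -0.00285686, -0.00179002,
       -0.0003961 , -0.00015885]), 'effort': array([-2.91112970e-03, -5.40603626e+01, -1.27142128e+00, -1.58987153e+01,
        9.36104741e-03,  4.37757641e-03,  1.98798324e-05]), 'eef_pos': array([ 0.23780153, -0.57736821,  0.23056311]), 'eef_rot': array([-8.00380345e-04,  9.80962328e-01,  1.94196343e-01, -2.25986552e-04]), 'force': array([-0.66359359, -0.19947632, -0.5308019 ]), 'torque': array([-0.04056087,  0.02898856, -0.02800858]), 'finger_gap': 0.08529920931927096}
```

View pics/scene0.png

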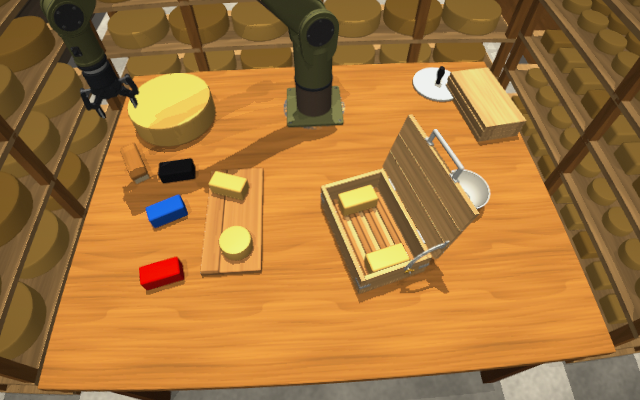

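View pics/top0.png

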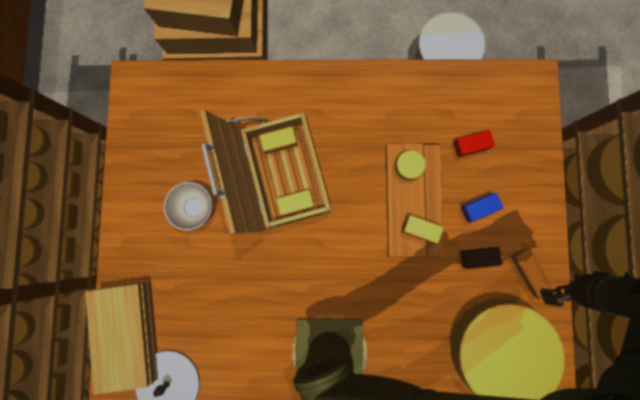

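View pics/wrist0.png

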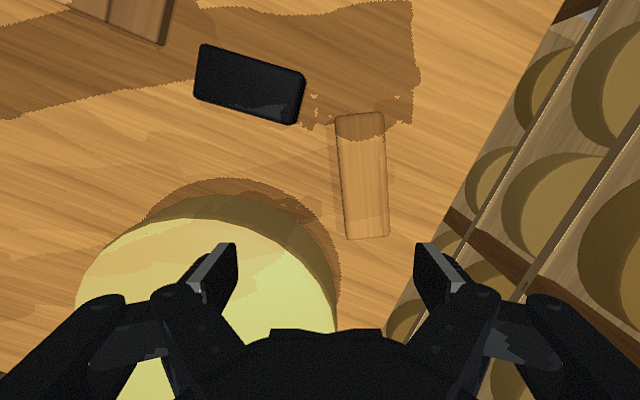

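The scene view shows the brick at (228,184), the round at (236,242), and the box at (375,230) with its lid open to the right. In the top view the brick is at (423,229), the box at about (287,168) and the lid on its left (+y world). Measuring these next.

```bash
python3 - <<'E'
from h import *
for n,boxr in [('top0',(230,100,460,260)),('scene0',(190,160,480,300))]:
    d=load(n); hsv=cv2.cvtColor(d['image'],cv2.COLOR_RGB2HSV)
    m=cv2.inRange(hsv,(24,110,110),(34,255,255)); mm=np.zeros_like(m); a,b,c,e=boxr; mm[b:e,a:c]=m[b:e,a:c]
    mm=cv2.morphologyEx(mm,cv2.MORPH_OPEN,np.ones((3,3)))
    cv2.imwrite('pics/m_'+n+'.png',mm)
    for c in cv2.findContours(mm,cv2.RETR_EXTERNAL,cv2.CHAIN_APPROX_NONE)[0]:
        if cv2.contourArea(c)<150: continue
        r=cv2.minAreaRect(c); pts=cv2.boxPoints(r)
        print(n,cv2.contourArea(c),np.round(r[0],1),np.round(r[1],1),r[2])
        for z in (.07,):
            P=onz(d,c[:,0].astype(float),z)[:,:2].astype(np.float32); r=cv2.minAreaRect(P); print('   z',z,np.round(r[0],4),np.round(r[1],4),round(r[2],1))
d=load('top0');im=cv2.resize(d['image'][90:270,180:460],None,fx=2.8,fy=2.8,interpolation=cv2.INTER_CUBIC);cv2.imwrite('pics/z1.png',im[:,:,::-1])
d=load('scene0');im=cv2.resize(d['image'][105:300,190:500],None,fx=2.5,fy=2.5,interpolation=cv2.INTER_CUBIC);cv2.imwrite('pics/z2.png',im[:,:,::-1])
E
```

```text
top0 527.5 [423.7 228.8] [35.3 16.7] 19.98310661315918
   z 0.07 [ 0.3812 -0.2791] [0.1041 0.0506] 70.3
top0 510.5 [294.4 202.1] [16.5 33.9] 74.47589111328125
   z 0.07 [0.4594 0.1106] [0.0506 0.1034] 15.9
top0 580.0 [410.5 164. ] [26. 27.] 90.0
   z 0.07 [ 0.5785 -0.2431] [0.0807 0.0825] 0.1
top0 476.5 [277.3 138.2] [16.  33.2] 74.74488067626953
   z 0.07 [0.6586 0.167 ] [0.0509 0.1029] 15.7
scene0 609.5 [387.3 256.3] [17.7 38.3] 71.56504821777344
   z 0.07 [0.6607 0.1632] [0.0496 0.1033] 15.3
scene0 637.0 [234.  239.5] [27. 30.] 90.0
   z 0.07 [ 0.5851 -0.2478] [0.0841 0.0831] 86.9
scene0 451.0 [357.9 195.7] [14.7 35.2] 74.05460357666016
   z 0.07 [0.4625 0.1072] [0.0501 0.1033] 15.4
scene0 393.5 [227.1 180.6] [33.  13.8] 14.03624439239502
   z 0.07 [ 0.3832 -0.2829] [0.1016 0.0492] 70.3
```

View pics/z1.png

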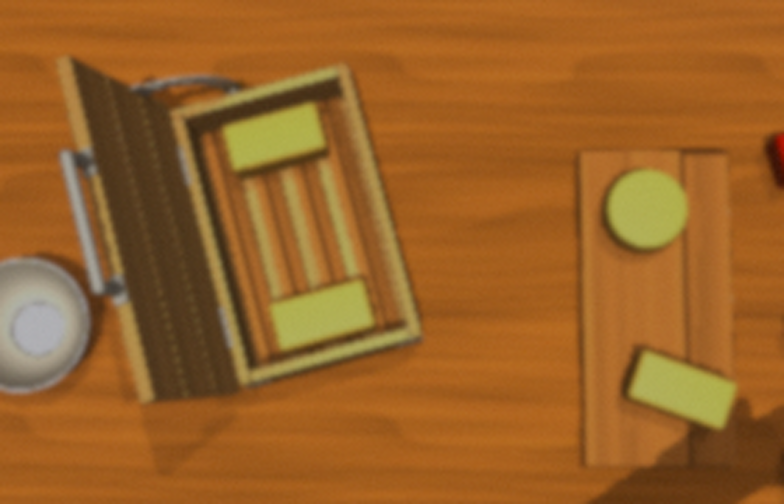

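View pics/z2.png

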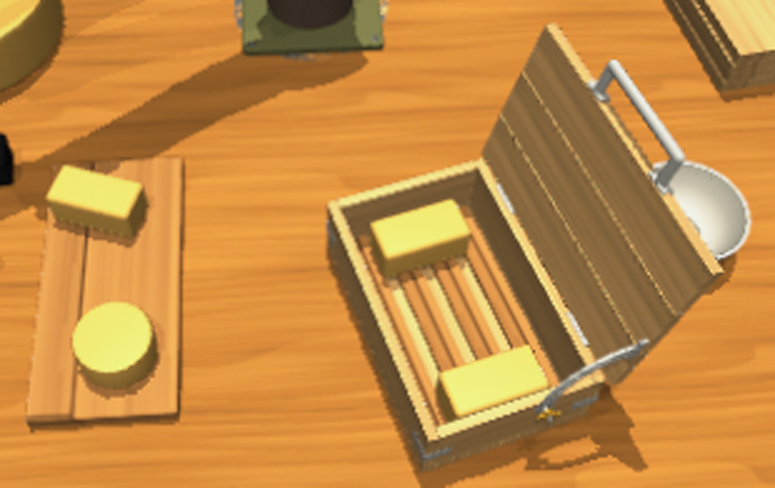

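View pics/m_top0.png

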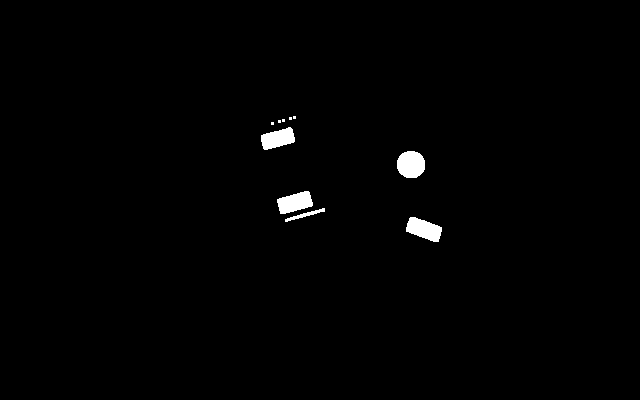

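```bash
python3 - <<'E'
from h import *
for n,sc,ox,oy,pts in [('top0',2.8,180,90,[(345,65),(420,338),(245,383),(175,113)]),('scene0',2.5,190,105,[(432,440),(328,204),(483,161),(605,385)])]:
    d=load(n); P=onz(d,np.array([( (a+.5)/sc+ox-.5,(b+.5)/sc+oy-.5) for a,b in pts]),.095)
    print(P.round(4)); e=np.diff(P,axis=0)
    print([ (round(np.hypot(*v[:2]),4),round(np.degrees(np.arctan2(v[1],v[0])),1)) for v in e],'ctr',(P[0]+P[2])/2)
# handle bar ends by two-view
t,s=load('top0'),load('scene0')
def tri(a,b):
    o1,v1=ray(t,a);o2,v2=ray(s,b);v1=v1[0];v2=v2[0]
    x=np.linalg.lstsq(np.c_[v1,-v2],o2-o1,rcond=None)[0];p=o1+x[0]*v1;q=o2+x[1]*v2
    return (p+q)/2,np.linalg.norm(p-q)
T=lambda a,b:(a/2.8+180,b/2.8+90); S=lambda a,b:(a/2.5+190,b/2.5+105)
for a,b in [(T(68,153),S(679,157)),(T(98,290),S(615,66)),(T(64,58),S(718,270)),(T(145,402),S(551,27)),(T(245,383),S(483,161))]: print(tri(a,b))
E
```

```text
[[0.7311 0.0866 0.095 ]
 [0.4327 0.0029 0.095 ]
 [0.3837 0.1883 0.095 ]
 [0.6774 0.2718 0.095 ]]
[(np.float64(0.3099), np.float64(-164.3)), (np.float64(0.1918), np.float64(104.8)), (np.float64(0.3053), np.float64(15.9))] ctr [0.55740109 0.13745364 0.095     ]
[[ 7.342e-01  8.580e-02  9.500e-02]
 [ 4.401e-01 -2.000e-04  9.500e-02]
 [ 3.884e-01  1.898e-01  9.500e-02]
 [ 6.869e-01  2.723e-01  9.500e-02]]
[(np.float64(0.3064), np.float64(-163.7)), (np.float64(0.1969), np.float64(105.2)), (np.float64(0.3097), np.float64(15.4))] ctr [0.56130645 0.13776806 0.095     ]
(array([0.57395292, 0.30887715, 0.32897213]), np.float64(0.00016048224167095434))
(array([0.45441505, 0.28001147, 0.32228738]), np.float64(0.00015937529998164102))
(array([0.67193685, 0.32871218, 0.29219475]), np.float64(0.0006920531980478587))
(array([0.35848195, 0.2445477 , 0.28322178]), np.float64(0.002293912379026032))
(array([0.38324252, 0.19065451, 0.08667146]), np.float64(0.0038499680450079163))
```

Both views agree to about 4 mm. The box centre is near (0.560, 0.1375) with yaw about 105.4°, and the cheese is near (0.382, -0.281) with its long axis at 70.3°. The handle is at z 0.326 against 0.328 expected. Next I move over the cheese and refine with the wrist camera.

>>> apply_moves:
  series:
    - [[4, -3.6, 0.8], [0, 0, 0], -1]
    - [[4, -3.6, 0.8], [0, 0, 0], -1]
    - [[4, -3.6, 0.8], [0, 0, 0], -1]
    - [[4, -3.6, 0.8], [0, 0, 0], -1]
    - [[4, -3.6, 0.8], [0, 0, 0], -1]
    - [[4, -3.6, 0.8], [0, 0, -9.6], -1]
    - [[0, 0, 0], [0, 0, -9.6], -1]
    - [[0, 0, 0], [0, 0, -9.6], -1]
    - [[0, 0, 0], [0, 0, -9.6], -1]
    - [[0, 0, 0], [0, 0, -9.6], -1]

```text
clock: 1.4
eef_pos: [0.3777, -0.2867, 0.1832]
eef_rot: [-0.0, 0.816, 0.579, -0.0]
force: [0.8, -0.2, 0.6]
finger_gap: 0.0853
```

```bash
cat >> h.py <<'E'
def rel(target,xang):
    s=monitor.state(); r=rot(s['eef_rot']); M=r.as_matrix()
    a=np.radians(xang); Mt=np.array([[np.cos(a),np.sin(a),0],[np.sin(a),-np.cos(a),0],[0,0,-1]])
    print('t',round(s['clock'],2),'pos',np.round(s['eef_pos'],4),'xang',round(np.degrees(np.arctan2(M[1,0],M[0,0])),2),'zax',M[:,2].round(3),'F',np.round(s['force'],1),'gap',round(s['finger_gap'],4))
    d=np.array(target)-s['eef_pos']
    print('shift cm (current axes)',(M.T@d*100).round(2),' turn deg',np.degrees((r.inv()*R.from_matrix(Mt)).as_rotvec()).round(2),'| shift in target axes',(Mt.T@d*100).round(2))
    return s
E
python3 - <<'E'
from h import *
rel([.382,-.281,.15],70.3)
d,s=grab('wrist','w1'); print(s['qpos'].round(3))
E
```

```text
t 1.4 pos [ 0.3777 -0.2867  0.1832] xang 70.72 zax [-0.  0. -1.] F [ 0.8 -0.2  0.6] gap 0.0853
shift cm (current axes) [0.68 0.22 3.32]  turn deg [-0.01  0.    0.42] | shift in target axes [0.68 0.21 3.32]
[ 0.796  0.594 -0.38   2.054  0.399  0.564 -0.203]
```

View pics/w1.png

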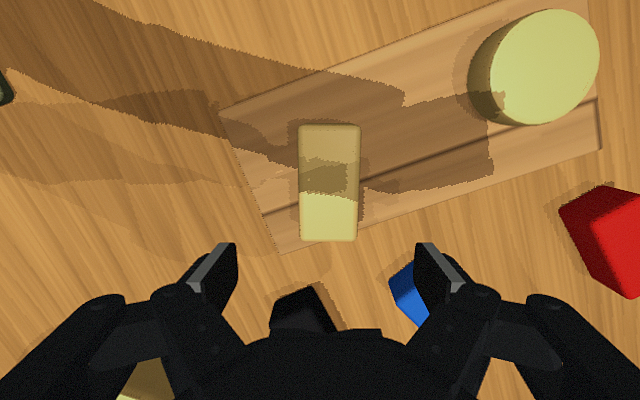

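The wrist picture shows the brick squarely between the fingers, from (299,124) to (361,241), with its long side along tool x. The round is off at (545,67).

```bash
python3 - <<'E'
from h import *
d=load('w1'); print(camT(d)[:3,3])
hsv=cv2.cvtColor(d['image'],cv2.COLOR_RGB2HSV); m=np.zeros((400,640),np.uint8)
print(hsv[150,330],hsv[220,330],hsv[180,330],hsv[180,285],hsv[230,280],hsv[180,375])
m[115:250,285:375]=cv2.inRange(hsv,(23,60,60),(40,255,255))[115:250,285:375]
c=max(cv2.findContours(m,cv2.RETR_EXTERNAL,cv2.CHAIN_APPROX_NONE)[0],key=cv2.contourArea)
print(cv2.contourArea(c),cv2.boundingRect(c))
for z in (.067,.07):
  r=cv2.minAreaRect(onz(d,c[:,0],z)[:,:2].astype(np.float32)); print(np.round(r[0],4),np.round(r[1],4),r[2])
E
```

```text
[ 0.39960065 -0.22318655  0.32561451]
[ 21 127 187] [ 27 100 206] [ 20 140 140] [ 16 135 195] [ 17 139 180] [ 16 148 122]
2231.5 (301, 191, 54, 49)
[ 0.3713 -0.3092] [0.0471 0.0489] 70.1661605834961
[ 0.3716 -0.3082] [0.0466 0.0483] 70.16620635986328
```

```bash
python3 - <<'E'
from h import *
d=load('w1')
hsv=cv2.cvtColor(d['image'],cv2.COLOR_RGB2HSV); m=np.zeros((400,640),np.uint8)
m[115:250,285:375]=cv2.inRange(hsv,(19,40,60),(40,255,255))[115:250,285:375]
m=cv2.morphologyEx(m,cv2.MORPH_OPEN,np.ones((5,5)))
c=max(cv2.findContours(m,cv2.RETR_EXTERNAL,cv2.CHAIN_APPROX_NONE)[0],key=cv2.contourArea)
print(cv2.contourArea(c),cv2.boundingRect(c))
for z in (.06,.065,.07):
  r=cv2.minAreaRect(onz(d,c[:,0],z)[:,:2].astype(np.float32)); print(np.round(r[0],4),np.round(r[1],4),r[2])
E
```

```text
6954.5 (298, 123, 63, 119)
[ 0.3814 -0.2836] [0.1123 0.0562] 70.20701599121094
[ 0.3817 -0.2825] [0.1101 0.0551] 70.20706176757812
[ 0.3821 -0.2813] [0.108 0.054] 70.20702362060547
```

The size at edge height matches 110 × 56 mm, giving a centre of (0.382, -0.282) at 70.2°. Descend and grip.

>>> apply_moves:
  series:
    - [[0.3, 0.1, 2.5], [0, 0, 0.5], -1]
    - [[0.3, 0.15, 3], [0, 0, 0], -1]
    - [[0, 0, 3], [0, 0, 0], -1]
    - [[0, 0, 3], [0, 0, 0], -1]
    - [[0, 0, 2.5], [0, 0, 0], -1]
    - [[0, 0, 1.4], [0, 0, 0], -1]
    - [[0, 0, 0], [0, 0, 0], 1]
    - [[0, 0, 0], [0, 0, 0], 1]
    - [[0, 0, 0], [0, 0, 0], 1]
    - [[0, 0, 0], [0, 0, 0], 1]

```text
clock: 2.7
eef_pos: [0.3824, -0.2822, 0.0298]
eef_rot: [0.0, 0.82, 0.573, 0.0]
force: [0.1, 0.0, 0.6]
finger_gap: 0.0556
```

```bash
python3 - <<'E'
from h import *
rel([.382,-.282,.2],70.2)
E
```

```text
t 2.7 pos [ 0.3824 -0.2822  0.0298] xang 69.85 zax [ 0.001 -0.    -1.   ] F [0.1 0.  0.6] gap 0.0556
shift cm (current axes) [  0.    -0.02 -17.02]  turn deg [ 0.05  0.   -0.35] | shift in target axes [  0.    -0.04 -17.02]
```

>>> apply_moves:
  series:
    - [[0, 0, -2], [0, 0, 0], 1]
    - [[0, 0, -4], [0, 0, 0], 1]
    - [[0, 0, -4], [0, 0, 0], 1]
    - [[0, 0, -4], [0, 0, 0], 1]
    - [[3, 0.15, -2], [0, 0, 0], 1]
    - [[4.5, 0.2, 0], [0, 0, 0], 1]
    - [[4.5, 0.2, 0], [0, 0, 0], 1]
    - [[4.5, 0.2, 0], [0, 0, 0], 1]
    - [[4.5, 0.2, 0], [0, 0, 0], 1]
    - [[4.5, 0.2, 0], [0, 0, 0], 1]

```text
clock: 3.95
eef_pos: [0.4804, -0.0454, 0.1892]
eef_rot: [-0.0, 0.82, 0.573, -0.0]
force: [0.9, -1.0, -4.5]
finger_gap: 0.0553
```

>>> apply_moves:
  series:
    - [[4.5, 0.2, 0], [0, 0, 0], 1]
    - [[4.5, 0.2, 0], [0, 0, 0], 1]
    - [[4.5, 0.2, 0], [0, 0, 0], 1]
    - [[3.5, 0.2, 0], [0, 0, 0], 1]
    - [[2, 0.1, 0], [0, 0, 0], 1]
    - [[0, 0, 0], [0, 0, -9], 1]
    - [[0, 0, 0], [0, 0, -9], 1]
    - [[0, 0, 0], [0, 0, -9], 1]
    - [[0, 0, 0], [0, 0, -8.5], 1]
    - [[0, 0, 0], [0, 0, 0], 1]

```text
clock: 5.2
eef_pos: [0.5539, 0.1272, 0.1889]
eef_rot: [-0.0, 0.607, 0.794, -0.001]
force: [0.5, -0.2, -3.2]
finger_gap: 0.0551
```

```bash
python3 - <<'E'
from h import *
s=rel([.5605,.138,.03],105.4);print(s['qpos'].round(2))
grab('wrist','w2');grab('top','t2');grab('scene','s2')
E
```

```text
t 5.2 pos [0.5539 0.1272 0.1889] xang 105.21 zax [-0.001 -0.001 -1.   ] F [ 0.5 -0.2 -3.2] gap 0.0551
shift cm (current axes) [ 0.88  0.95 15.89]  turn deg [-0.1   0.05 -0.19] | shift in target axes [ 0.87  0.93 15.89]
[-0.01  0.71 -0.51  1.77  0.46  0.78 -0.49]
```

View pics/w2.png

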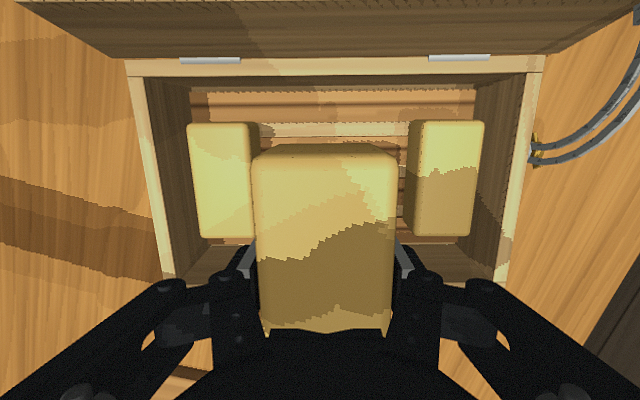

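View pics/s2.png

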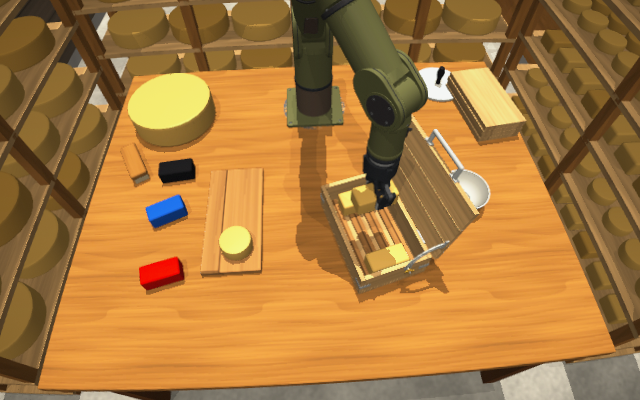

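```bash
python3 - <<'E'
from h import *
d=load('w2')
a=onz(d,[(188,124),(250,123),(256,237),(201,238)],.067);b=onz(d,[(421,121),(485,121),(473,236),(413,235)],.067)
def L(p): v=p[1]-p[0];return round(np.linalg.norm(v),4),round(np.degrees(np.arctan2(v[1],v[0])),2)
print(a.mean(0),L(a[[0,1]]),L(a[[3,0]]),L(a[[2,1]]));print(b.mean(0),L(b[[0,1]]),L(b[[3,0]]),L(b[[2,1]]))
print('mid',(a.mean(0)+b.mean(0))/2,L(np.array([a.mean(0),b.mean(0)])))
r=onz(d,[(145,77),(528,73),(509,280),(176,280)],.095);print('rim in',r.round(4),L(r[:2]),'mid hinge inner',(r[0]+r[1])/2)
x=np.array([np.cos(np.radians(105.4)),np.sin(np.radians(105.4))]);print('centre from hinge inner',(r[0,:2]+r[1,:2])/2-x*.088)
# held cheese, top z
s=d['pos']; c=onz(d,[(254,168),(396,168),(388,335),(262,335)],s[2]-.03+.07-.004);print('held',c.mean(0),L(c[:2]),'tcp',s)
E
```

```text
[0.46137024 0.10858665 0.067     ] (np.float64(0.054), np.float64(16.19)) (np.float64(0.1073), np.float64(104.71)) (np.float64(0.1072), np.float64(104.35))
[0.6589394  0.16449978 0.067     ] (np.float64(0.0552), np.float64(15.06)) (np.float64(0.1066), np.float64(106.06)) (np.float64(0.1075), np.float64(107.4))
mid [0.56015482 0.13654322 0.067     ] (np.float64(0.2053), np.float64(15.8))
rim in [[0.3985 0.1827 0.095 ]
 [0.6725 0.2597 0.095 ]
 [0.7323 0.0968 0.095 ]
 [0.443  0.0177 0.095 ]] (np.float64(0.2847), np.float64(15.71)) mid hinge inner [0.53552123 0.22118896 0.095     ]
centre from hinge inner [0.55889017 0.13634856]
held [0.54991105 0.13895842 0.22487607] (np.float64(0.0518), np.float64(15.21)) tcp [0.55385745 0.12717774 0.18887607]
```

The wrist view shows both neighbours (left about 220,180; right about 448,180) and the inner rim. It gives a centre of (0.5597, 0.137) and yaw 105.6°, in agreement with the other views. I lower the cheese next.

>>> apply_moves:
  series:
    - [[0.4, 0.4, 1], [0, 0, -0.4], 1]
    - [[0.4, 0.4, 2], [0, 0, 0], 1]
    - [[0, 0, 2.5], [0, 0, 0], 1]
    - [[0, 0, 2.5], [0, 0, 0], 1]
    - [[0, 0, 2.5], [0, 0, 0], 1]
    - [[0, 0, 2], [0, 0, 0], 1]
    - [[0, 0, 1.5], [0, 0, 0], 1]
    - [[0, 0, 0.8], [0, 0, 0], 1]
    - [[0, 0, 0.5], [0, 0, 0], 1]
    - [[0, 0, 0], [0, 0, 0], 1]

```text
clock: 6.6
eef_pos: [0.5601, 0.1388, 0.0364]
eef_rot: [0.0, 0.603, 0.798, 0.0]
force: [-0.2, 0.1, -3.1]
finger_gap: 0.055
```

```bash
python3 - <<'E'
from h import *
rel([.5597,.137,.03],105.6)
E
```

```text
t 6.6 pos [0.5601 0.1388 0.0364] xang 105.79 zax [ 0.  0. -1.] F [-0.2  0.1 -3.1] gap 0.055
shift cm (current axes) [-0.16 -0.09  0.64]  turn deg [0.02 0.   0.19] | shift in target axes [-0.16 -0.09  0.64]
```

>>> apply_moves:
  series:
    - [[-0.15, -0.08, 0.2], [0, 0, 0.2], 1]
    - [[0, 0, 0.2], [0, 0, 0], 1]
    - [[0, 0, 0.2], [0, 0, 0], 1]
    - [[0, 0, 0.1], [0, 0, 0], 1]
    - [[0, 0, 0], [0, 0, 0], 1]
    - [[0, 0, 0], [0, 0, 0], 0]
    - [[0, 0, 0], [0, 0, 0], -0.4]
    - [[0, 0, 0], [0, 0, 0], -0.8]
    - [[0, 0, 0], [0, 0, 0], -0.8]
    - [[0, 0, 0], [0, 0, 0], -0.8]

```text
clock: 7.85
eef_pos: [0.5596, 0.1371, 0.0292]
eef_rot: [0.0, 0.605, 0.796, 0.0]
force: [-0.1, 0.3, 0.6]
finger_gap: 0.0769
```

```bash
python3 - <<'E'
from h import *
rel([.5597,.137,.2],105.6)
E
```

```text
t 7.85 pos [0.5596 0.1371 0.0292] xang 105.59 zax [ 0.  0. -1.] F [-0.1  0.3  0.6] gap 0.0769
shift cm (current axes) [-1.000e-02  1.000e-02 -1.708e+01]  turn deg [ 0.   -0.   -0.01] | shift in target axes [-1.000e-02  1.000e-02 -1.708e+01]
```

>>> apply_moves:
  series:
    - [[0, 0, -1], [0, 0, 0], -0.8]
    - [[0, 0, -3], [0, 0, 0], -0.8]
    - [[0, 0, -4], [0, 0, 0], -0.8]
    - [[0, 0, -4], [0, 0, 0], -0.8]
    - [[0, 0, -4], [0, 0, 0], -1]
    - [[0, 0, -4], [0, 0, 0], -1]
    - [[0, 0, -4], [0, 0, 0], -1]
    - [[-1, 0, -4], [0, 0, 0], -1]
    - [[-1, 0, -4], [0, 0, 0], -1]
    - [[0, 0, 0], [0, 0, 0], -1]

```text
clock: 9.1
eef_pos: [0.5666, 0.1178, 0.3532]
eef_rot: [0.002, 0.605, 0.796, 0.003]
force: [0.1, 0.3, -1.2]
finger_gap: 0.0855
```

```bash
python3 - <<'E'
from h import *
s=rel([.514,.294,.43],195.6);print(s['qpos'].round(2))
grab('wrist','w3')
E
```

```text
t 9.1 pos [0.5666 0.1178 0.3532] xang 105.5 zax [ 0.007  0.002 -1.   ] F [ 0.1  0.3 -1.2] gap 0.0855
shift cm (current axes) [18.38 -0.3  -7.69]  turn deg [  0.31   0.35 -90.1 ] | shift in target axes [ 0.32 18.39 -7.68]
[ 0.06  0.54 -0.6   1.53  0.33  1.16 -0.33]
```

View pics/w3.png

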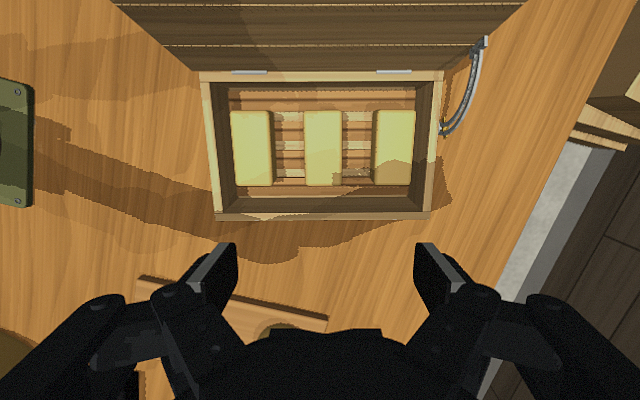

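The three cheeses are evenly spaced and aligned (columns 232–272, 304–342, 374–415), so the placement is good. Now the handle: I rise and turn so the jaws lie across the bar.

>>> apply_moves:
  series:
    - [[0, 0, -4], [0, 0, -10], -1]
    - [[0, 0, -4], [0, 0, -10], -1]
    - [[0, 0, 0], [0, 0, -10], -1]
    - [[0, 0, 0], [0, 0, -10], -1]
    - [[0, 0, 0], [0, 0, -10], -1]
    - [[0, 0, 0], [0, 0, -10], -1]
    - [[0, 0, 0], [0, 0, -10], -1]
    - [[0, 0, 0], [0, 0, -10], -1]
    - [[0, 0, 0], [0, 0, -10], -1]
    - [[0, 0, 0], [0, 0, 0], -1]

```text
clock: 10.4
eef_pos: [0.5643, 0.1178, 0.4281]
eef_rot: [-0.001, -0.135, 0.991, -0.0]
force: [-0.2, -0.5, -0.3]
finger_gap: 0.0856
```

```bash
python3 - <<'E'
from h import *
s=rel([.514,.294,.43],195.6);print(s['qpos'].round(2))
grab('wrist','w4');grab('top','t4')
E
```

```text
t 10.4 pos [0.5643 0.1178 0.4281] xang -164.45 zax [-0.002 -0.    -1.   ] F [-0.2 -0.5 -0.3] gap 0.0856
shift cm (current axes) [ 0.12 18.33 -0.19]  turn deg [ 0.02 -0.14 -0.05] | shift in target axes [ 0.1  18.33 -0.19]
[ 0.25  0.59 -1.03  1.37  0.5   1.46  1.09]
```

View pics/w4.png

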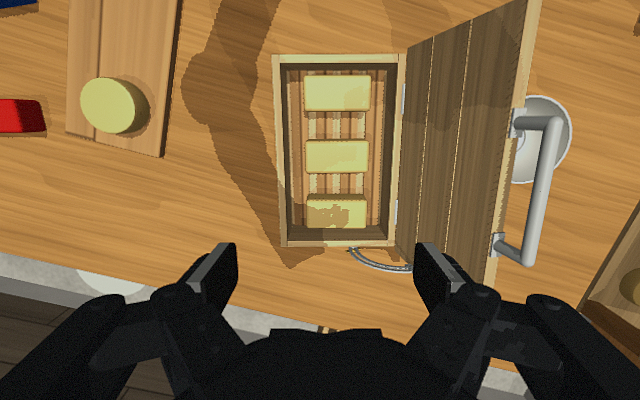

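The wrist view shows the bar from about (555,120) to (532,262), with the bowl behind it.

```bash
python3 - <<'E'
from h import *
d=load('w4')
p=onz(d,[(552,120),(531,262)],.328);print(p,np.linalg.norm(p[0]-p[1]),np.degrees(np.arctan2(*(p[0]-p[1])[1::-1])), p.mean(0))
c=np.array([.5597,.137]);a=np.radians(105.6);x=np.array([np.cos(a),np.sin(a)]);y=np.array([-x[1],x[0]])
def hd(t): return np.r_[c+x*(.1-.241*np.cos(t)+.007*np.sin(t)),.095+.241*np.sin(t)+.007*np.cos(t)]
for t in (1.8,1.57,.52): print(t,hd(t))
q=proj(d,np.array([np.r_[hd(1.8)[:2]+y*s,.328] for s in(-.06,0,.06)]));print(q)
E
```

```text
[[0.45415783 0.27373446 0.328     ]
 [0.57236653 0.31328578 0.328     ]] 0.12464992212982712 -161.5003274492693 [0.51326218 0.29351012 0.328     ]
1.8 [0.51624992 0.29262072 0.32810686]
1.57 [0.53097719 0.23987355 0.3360055 ]
0.52 [0.58811575 0.03522621 0.22082285]
[[525.56093329 262.38375569]
 [538.11173761 198.68087486]
 [552.62069721 126.32325891]]
```

>>> apply_moves:
  series:
    - [[0, 3, 0], [0, 0, 0], -1]
    - [[0, 3, 0], [0, 0, 0], -1]
    - [[0, 3, 0], [0, 0, 0], -1]
    - [[0, 3, 0], [0, 0, 0], -1]
    - [[0, 3, 0], [0, 0, 0], -1]
    - [[0, 2, 0], [0, 0, 0], -1]
    - [[0, 1.2, 0], [0, 0, 0], -1]
    - [[0, 0, 0], [0, 0, 0], -1]
    - [[0, 0, 0], [0, 0, 0], -1]
    - [[0, 0, 0], [0, 0, 0], -1]

```text
clock: 11.75
eef_pos: [0.5166, 0.2921, 0.4292]
eef_rot: [0.0, -0.135, 0.991, -0.0]
force: [-0.1, -0.5, -0.1]
finger_gap: 0.0853
```

```bash
python3 - <<'E'
from h import *
s=rel([.515,.293,.311],195.6);print(s['qpos'].round(2))
grab('wrist','w5')
d=load('w5')
c=np.array([.5597,.137]);a=np.radians(105.6);x=np.array([np.cos(a),np.sin(a)]);y=np.array([-x[1],x[0]])
print(proj(d,np.array([[*(np.array([.515,.293])+y*s),.328] for s in(-.06,0,.06)])))
E
```

```text
t 11.75 pos [0.5166 0.2921 0.4292] xang -164.53 zax [ 0.    -0.001 -1.   ] F [-0.1 -0.5 -0.1] gap 0.0853
shift cm (current axes) [ 0.13  0.14 11.82]  turn deg [-0.04  0.   -0.13] | shift in target axes [ 0.13  0.13 11.82]
[-0.09  0.61 -1.    1.32  0.5   1.47  0.8 ]
[[327.19648254 259.3760898 ]
 [327.14333177 195.99158524]
 [327.08521148 124.01517491]]
```

View pics/w5.png

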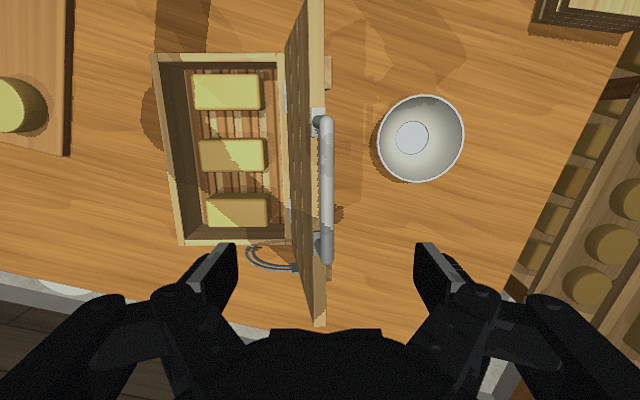

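The bar runs vertically at x≈327, rows 117–265, exactly where predicted. Descend and close.

>>> apply_moves:
  series:
    - [[0.1, 0.1, 2], [0, 0, 0], -1]
    - [[0, 0, 2.5], [0, 0, 0], -1]
    - [[0, 0, 2.5], [0, 0, 0], -1]
    - [[0, 0, 2.5], [0, 0, 0], -1]
    - [[0, 0, 1.5], [0, 0, 0], -1]
    - [[0, 0, 0.8], [0, 0, 0], -1]
    - [[0, 0, 0], [0, 0, 0], -0.4]
    - [[0, 0, 0], [0, 0, 0], 0.2]
    - [[0, 0, 0], [0, 0, 0], 0.6]
    - [[0, 0, 0], [0, 0, 0], 1]

```text
clock: 13.05
eef_pos: [0.515, 0.2935, 0.3117]
eef_rot: [0.0, -0.136, 0.991, -0.001]
force: [4.6, -14.5, 6.5]
finger_gap: 0.0124
```

>>> apply_moves:
  series:
    - [[0, 0, 0], [0, 0, 0], 1]
    - [[0, 0, 0], [0, 0, 0], 1]
    - [[0, 0, 0], [0, 0, 0], 1]
    - [[0, 0, 0], [0, 0, 0], 1]
    - [[0, 0, 0], [0, 0, 0], 1]
    - [[0, 0, 0], [0, 0, 0], 1]
    - [[0, 0, 0], [0, 0, 0], 1]
    - [[0, 0, 0], [0, 0, 0], 1]
    - [[0, 0, 0], [0, 0, 0], 1]
    - [[0, 0, 0], [0, 0, 0], 1]

```text
clock: 14.3
eef_pos: [0.5152, 0.2928, 0.3118]
eef_rot: [0.0, -0.135, 0.991, -0.001]
force: [-0.4, -4.7, 5.0]
finger_gap: 0.0097
```

```bash
python3 - <<'E'
from h import *
s=rel([.515,.293,.311],195.6);print(s['qpos'].round(2))
P=s['eef_pos']
c=np.array([.5597,.137]);a=np.radians(105.6);x=np.array([np.cos(a),np.sin(a)]);y=np.array([-x[1],x[0]])
b=np.r_[(P[:2]-c)@x,(P[:2]-c)@y,P[2]];print('box-frame tcp',b)
def hd(t): return np.array([.1-.241*np.cos(t)+.007*np.sin(t),.095+.241*np.sin(t)+.007*np.cos(t)])
# tool y = box +x? 
M=rot(s['eef_rot']).as_matrix(); print('tooly.boxx',M[:2,1]@x)
ts=np.linspace(1.8,.5236,37)
H=np.array([hd(t) for t in ts]); dd=np.diff(H,axis=0)*100
for t,e,h in zip(ts[1:],dd,H[1:]): print(round(np.degrees(t),1),'y',e[0].round(2),'z',(-e[1]).round(2), 'h',h.round(4))
E
```

```text
t 14.3 pos [0.5152 0.2928 0.3118] xang -164.46 zax [ 0.001 -0.002 -1.   ] F [-0.4 -4.7  5. ] gap 0.0097
shift cm (current axes) [0.02 0.02 0.08]  turn deg [-0.11  0.04 -0.06] | shift in target axes [0.02 0.02 0.08]
[-0.09  0.7  -0.96  1.54  0.6   1.22  0.7 ]
box-frame tcp [0.16206959 0.00092745 0.31182236]
tooly.boxx 0.9999975880813639
101.1 y -0.83 z -0.2 h [0.1533 0.3301]
99.1 y -0.84 z -0.17 h [0.1449 0.3319]
97.0 y -0.84 z -0.14 h [0.1365 0.3333]
95.0 y -0.85 z -0.11 h [0.128  0.3345]
93.0 y -0.85 z -0.08 h [0.1195 0.3353]
90.9 y -0.85 z -0.05 h [0.111  0.3359]
88.9 y -0.85 z -0.02 h [0.1024 0.3361]
86.9 y -0.85 z 0.01 h [0.0939 0.336 ]
84.8 y -0.85 z 0.04 h [0.0853 0.3357]
82.8 y -0.85 z 0.07 h [0.0768 0.335 ]
80.8 y -0.85 z 0.1 h [0.0683 0.334 ]
78.8 y -0.85 z 0.13 h [0.0599 0.3327]
76.7 y -0.84 z 0.16 h [0.0515 0.3312]
74.7 y -0.83 z 0.19 h [0.0431 0.3293]
72.7 y -0.83 z 0.22 h [0.0349 0.3271]
70.6 y -0.82 z 0.25 h [0.0267 0.3247]
68.6 y -0.81 z 0.27 h [0.0186 0.3219]
66.6 y -0.8 z 0.3 h [0.0106 0.3189]
64.5 y -0.79 z 0.33 h [0.0027 0.3156]
62.5 y -0.78 z 0.36 h [-0.0051  0.312 ]
60.5 y -0.76 z 0.39 h [-0.0127  0.3081]
58.4 y -0.75 z 0.41 h [-0.0202  0.304 ]
56.4 y -0.73 z 0.44 h [-0.0275  0.2996]
54.4 y -0.72 z 0.46 h [-0.0347  0.295 ]
52.3 y -0.7 z 0.49 h [-0.0417  0.2901]
50.3 y -0.68 z 0.51 h [-0.0485  0.2849]
48.3 y -0.66 z 0.54 h [-0.0551  0.2796]
46.3 y -0.64 z 0.56 h [-0.0616  0.2739]
44.2 y -0.62 z 0.58 h [-0.0678  0.2681]
42.2 y -0.6 z 0.61 h [-0.0739  0.262 ]
40.2 y -0.58 z 0.63 h [-0.0797  0.2558]
38.1 y -0.56 z 0.65 h [-0.0853  0.2493]
36.1 y -0.54 z 0.67 h [-0.0906  0.2426]
34.1 y -0.51 z 0.68 h [-0.0957  0.2358]
32.0 y -0.49 z 0.7 h [-0.1006  0.2288]
30.0 y -0.46 z 0.72 h [-0.1052  0.2216]
```

The opening reads 9.7 mm on a 12 mm bar, so I check the grasp before moving.

```bash
python3 - <<'E'
from h import *
s=rel([.515,.293,.311],195.6)
d,_=grab('wrist','w6');e,_=grab('scene','s6')
a=cv2.resize(d['image'][100:400,200:450],None,fx=1.6,fy=1.6); b=cv2.resize(e['image'][60:260,360:500],None,fx=2.4,fy=2.4)
b=b[:480];cv2.imwrite('pics/c6.png',np.hstack([a,b])[:,:,::-1])
E
```

```text
t 14.3 pos [0.5152 0.2928 0.3118] xang -164.46 zax [ 0.001 -0.002 -1.   ] F [-0.4 -4.7  5. ] gap 0.0097
shift cm (current axes) [0.02 0.02 0.08]  turn deg [-0.11  0.04 -0.06] | shift in target axes [0.02 0.02 0.08]
```

View pics/c6.png

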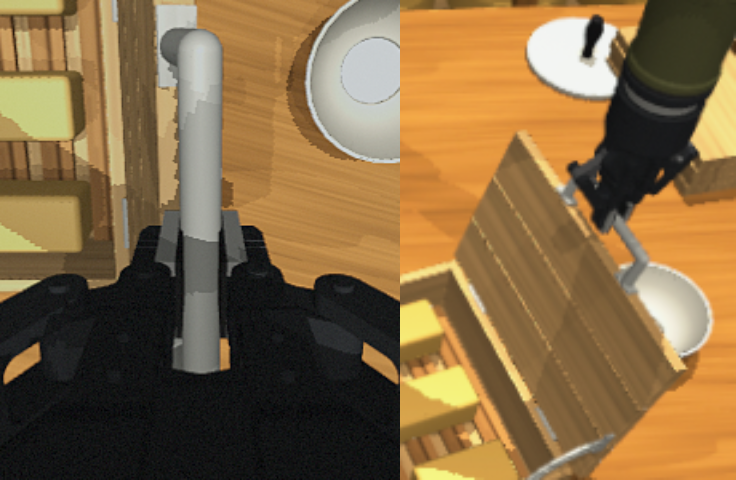

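The bar sits between the pads. I follow the arc down, slowly.

>>> apply_moves:
  series:
    - [[0, -0.8, -0.2], [0, 0, 0], 1]
    - [[0, -0.85, -0.2], [0, 0, 0], 1]
    - [[0, -0.85, -0.15], [0, 0, 0], 1]
    - [[0, -0.85, -0.1], [0, 0, 0], 1]
    - [[0, -0.85, -0.1], [0, 0, 0], 1]
    - [[0, -0.85, -0.05], [0, 0, 0], 1]
    - [[0, -0.85, 0], [0, 0, 0], 1]
    - [[0, -0.85, 0], [0, 0, 0], 1]
    - [[0, -0.85, 0.05], [0, 0, 0], 1]
    - [[0, -0.85, 0.05], [0, 0, 0], 1]

```text
clock: 15.65
eef_pos: [0.5379, 0.2123, 0.319]
eef_rot: [0.001, -0.136, 0.991, 0.0]
force: [4.3, 4.0, -8.1]
finger_gap: 0.0096
```

```bash
cat >> h.py <<'E'
def lid(n=10,end=30.,g=.0165):
    s=rel([.515,.293,.311],195.6);print(s['qpos'].round(2),np.abs(s['qvel']).max().round(3))
    P=s['eef_pos'];c=np.array([.5597,.137]);a=np.radians(105.6);x=np.array([np.cos(a),np.sin(a)]);y=np.array([-x[1],x[0]])
    b=np.r_[(P[:2]-c)@x,(P[:2]-c)@y,P[2]+g]
    v=b[[0,2]]-[.1,.095];r=np.hypot(*v);t=np.arctan2(v[1],-v[0])-np.arctan2(.007,.241)
    print('bar box',b.round(4),'r',r.round(4),'(0.2411) lid deg',np.degrees(t).round(2))
    return t
E
python3 -c "
from h import *
lid()"
```

```text
t 15.65 pos [0.5379 0.2123 0.319 ] xang -164.41 zax [ 0.001  0.001 -1.   ] F [ 4.3  4.  -8.1] gap 0.0096
shift cm (current axes) [0.04 8.38 0.81]  turn deg [ 0.04  0.09 -0.01] | shift in target axes [0.04 8.39 0.8 ]
[ 0.08  0.67 -0.98  1.57  0.59  1.21  0.83] 0.122
bar box [0.0784 0.0007 0.3355] r 0.2415 (0.2411) lid deg 83.21
```

>>> apply_moves:
  series:
    - [[0, -0.85, 0.1], [0, 0, 0], 1]
    - [[0, -0.85, 0.15], [0, 0, 0], 1]
    - [[0, -0.85, 0.15], [0, 0, 0], 1]
    - [[0, -0.85, 0.2], [0, 0, 0], 1]
    - [[0, -0.8, 0.2], [0, 0, 0], 1]
    - [[0, -0.8, 0.25], [0, 0, 0], 1]
    - [[0, -0.8, 0.3], [0, 0, 0], 1]
    - [[0, -0.8, 0.3], [0, 0, 0], 1]
    - [[0, -0.8, 0.3], [0, 0, 0], 1]
    - [[0, -0.8, 0.35], [0, 0, 0], 1]

```text
clock: 16.9
eef_pos: [0.5601, 0.1337, 0.2946]
eef_rot: [0.0, -0.136, 0.991, 0.001]
force: [6.7, 3.6, -2.5]
finger_gap: 0.0098
```

```bash
python3 -c "
from h import *
lid()"
```

```text
t 16.9 pos [0.5601 0.1337 0.2946] xang -164.38 zax [ 0.001  0.002 -1.   ] F [ 6.7  3.6 -2.5] gap 0.0098
shift cm (current axes) [ 0.05 16.56 -1.61]  turn deg [0.09 0.06 0.02] | shift in target axes [ 0.06 16.55 -1.64]
[ 0.22  0.7  -0.98  1.62  0.62  1.16  0.94] 0.103
bar box [-0.0033  0.0005  0.3111] r 0.2395 (0.2411) lid deg 62.8
```

>>> apply_moves:
  series:
    - [[0, -0.8, 0.35], [0, 0, 0], 1]
    - [[0, -0.75, 0.4], [0, 0, 0], 1]
    - [[0, -0.75, 0.45], [0, 0, 0], 1]
    - [[0, -0.75, 0.45], [0, 0, 0], 1]
    - [[0, -0.7, 0.5], [0, 0, 0], 1]
    - [[0, -0.7, 0.5], [0, 0, 0], 1]
    - [[0, -0.65, 0.55], [0, 0, 0], 1]
    - [[0, -0.65, 0.55], [0, 0, 0], 1]
    - [[0, -0.65, 0.6], [0, 0, 0], 1]
    - [[0, -0.6, 0.6], [0, 0, 0], 1]

```text
clock: 18.15
eef_pos: [0.5789, 0.0664, 0.2452]
eef_rot: [0.001, -0.136, 0.991, 0.001]
force: [6.9, 2.9, -0.5]
finger_gap: 0.0096
```

```bash
python3 -c "
from h import *
lid()"
```

```text
t 18.15 pos [0.5789 0.0664 0.2452] xang -164.36 zax [ 0.001  0.002 -1.   ] F [ 6.9  2.9 -0.5] gap 0.0096
shift cm (current axes) [ 0.04 23.55 -6.55]  turn deg [0.08 0.08 0.04] | shift in target axes [ 0.06 23.54 -6.58]
[ 0.32  0.76 -0.95  1.66  0.69  1.08  1.01] 0.077
bar box [-0.0732  0.0005  0.2617] r 0.2404 (0.2411) lid deg 42.25
```

>>> apply_moves:
  series:
    - [[0, -0.6, 0.6], [0, 0, 0], 1]
    - [[0, -0.55, 0.65], [0, 0, 0], 1]
    - [[0, -0.55, 0.65], [0, 0, 0], 1]
    - [[0, -0.5, 0.65], [0, 0, 0], 1]
    - [[0, -0.45, 0.6], [0, 0, 0], 1]
    - [[0, -0.3, 0.4], [0, 0, 0], 1]
    - [[0, -0.1, 0.2], [0, 0, 0], 1]
    - [[0, 0, 0], [0, 0, 0], 1]
    - [[0, 0, 0], [0, 0, 0], 1]
    - [[0, 0, 0], [0, 0, 0], 1]

```text
clock: 19.4
eef_pos: [0.587, 0.0376, 0.208]
eef_rot: [0.001, -0.136, 0.991, 0.001]
force: [6.5, 3.4, -0.3]
finger_gap: 0.0097
```

```bash
python3 -c "
from h import *
lid()
d,_=grab('top','t7');e,_=grab('scene','s7');w,_=grab('wrist','w7')
a=cv2.resize(d['image'][95:255,210:380],None,fx=2.3,fy=2.3)[:360];b=cv2.resize(e['image'][130:310,300:500],None,fx=2,fy=2)
cv2.imwrite('pics/c7.png',np.hstack([a,b])[:,:,::-1])"
```

```text
t 19.4 pos [0.587  0.0376 0.208 ] xang -164.36 zax [ 0.001  0.002 -1.   ] F [ 6.5  3.4 -0.3] gap 0.0097
shift cm (current axes) [  0.03  26.56 -10.25]  turn deg [0.1  0.08 0.04] | shift in target axes [  0.06  26.54 -10.3 ]
[ 0.35  0.81 -0.92  1.69  0.74  1.03  1.02] 0.002
bar box [-0.1031  0.0005  0.2245] r 0.2409 (0.2411) lid deg 30.86
```

View pics/c7.png

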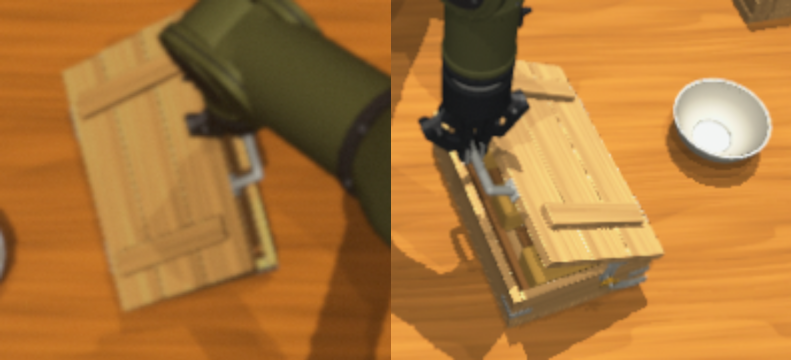

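View pics/w7.png

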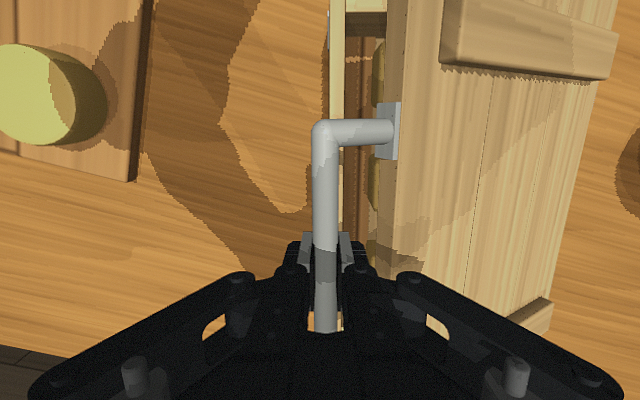

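```bash
python3 - <<'E'
from h import *
c=np.array([.5597,.137]);a=np.radians(105.6);x=np.array([np.cos(a),np.sin(a)]);y=np.array([-x[1],x[0]])
def pt(r,h,yy,t):
    bx=.1-r*np.cos(t)+h*np.sin(t);z=.095+r*np.sin(t)+h*np.cos(t);return [*(c+x*bx+y*yy),z]
S=load('s7');T=load('t7');W=load('w7')
for deg in (27,29,30,31,33):
    t=np.radians(deg)
    print(deg,'scene -y corner top/bottom',proj(S,[pt(.205,.014,-.163,t),pt(.205,0,-.163,t)]).round(1).tolist(),'top +y corner',proj(T,[pt(.205,.014,.163,t),pt(.205,0,.163,t)]).round(1).tolist(),'wrist bar end',proj(W,[pt(.241,.007,.06,t),pt(.205,.014,.06,t),pt(.205,.0,.06,t)]).round(1).tolist())
e=cv2.resize(S['image'][240:290,350:450],None,fx=8,fy=8,interpolation=cv2.INTER_NEAREST)
cv2.imwrite('pics/c8.png',e[:,:,::-1])
E
```

```text
27 scene -y corner top/bottom [[376.4, 264.2], [373.2, 267.2]] top +y corner [[323.2, 210.9], [325.5, 210.6]] wrist bar end [[307.7, 134.6], [379.6, 133.3], [363.6, 131.9]]
29 scene -y corner top/bottom [[378.3, 262.6], [374.9, 265.7]] top +y corner [[321.8, 211.1], [324.3, 210.7]] wrist bar end [[316.2, 135.7], [389.8, 134.1], [371.6, 132.6]]
30 scene -y corner top/bottom [[379.3, 261.7], [375.8, 264.9]] top +y corner [[321.1, 211.2], [323.7, 210.8]] wrist bar end [[321.1, 136.3], [395.3, 134.5], [376.0, 132.9]]
31 scene -y corner top/bottom [[380.3, 260.9], [376.7, 264.1]] top +y corner [[320.3, 211.3], [323.0, 210.9]] wrist bar end [[326.3, 136.9], [401.3, 134.9], [380.7, 133.3]]
33 scene -y corner top/bottom [[382.4, 259.3], [378.6, 262.5]] top +y corner [[318.7, 211.5], [321.6, 211.1]] wrist bar end [[338.2, 138.2], [414.1, 135.8], [391.0, 134.1]]
```

View pics/c8.png

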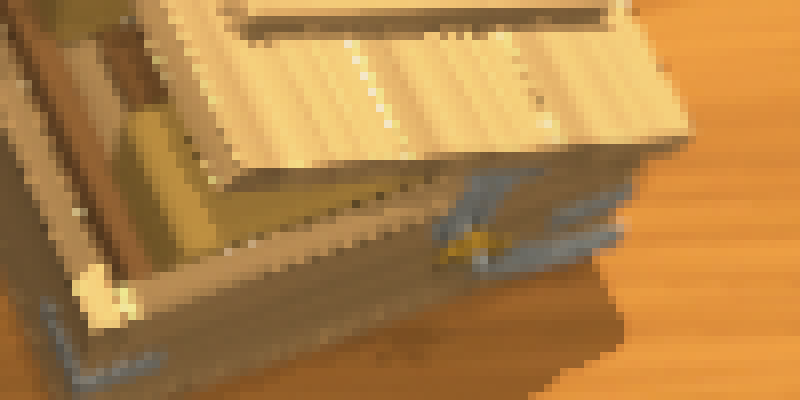

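The scene corner (380.6, 261.0), the wrist bar column (~325) and the arc geometry all say about 31°. I trim the last 0.8°.

>>> apply_moves:
  series:
    - [[0, -0.1, 0.15], [0, 0, 0], 1]
    - [[0, -0.1, 0.15], [0, 0, 0], 1]
    - [[0, 0, 0], [0, 0, 0], 1]
    - [[0, 0, 0], [0, 0, 0], 1]
    - [[0, 0, 0], [0, 0, 0], 1]
    - [[0, 0, 0], [0, 0, 0], 1]
    - [[0, 0, 0], [0, 0, 0], 1]
    - [[0, 0, 0], [0, 0, 0], 1]
    - [[0, 0, 0], [0, 0, 0], 1]
    - [[0, 0, 0], [0, 0, 0], 1]

```text
clock: 20.8
eef_pos: [0.5875, 0.0352, 0.2048]
eef_rot: [0.0, -0.136, 0.991, 0.001]
force: [6.3, 2.3, -1.5]
finger_gap: 0.0095
```

```bash
python3 - <<'E'
from h import *
lid()
grab('scene','s9');d,_=grab('wrist','w9')
e=load('s9')['image'];a=cv2.resize(e[240:290,350:450],None,fx=5,fy=5,interpolation=cv2.INTER_NEAREST)
b=cv2.resize(d['image'][90:190,300:425],None,fx=4,fy=4)[:,:500]
cv2.imwrite('pics/c9.png',np.vstack([a,b])[:,:,::-1]); lid()
E
```

```text
t 20.8 pos [0.5875 0.0352 0.2048] xang -164.38 zax [ 0.001  0.001 -1.   ] F [ 6.3  2.3 -1.5] gap 0.0095
shift cm (current axes) [  0.03  26.8  -10.59]  turn deg [0.06 0.07 0.02] | shift in target axes [  0.05  26.78 -10.62]
[ 0.35  0.82 -0.92  1.69  0.74  1.02  1.02] 0.003
bar box [-0.1056  0.0006  0.2213] r 0.2413 (0.2411) lid deg 29.9
t 20.9 pos [0.5876 0.0352 0.2048] xang -164.38 zax [ 0.001  0.001 -1.   ] F [ 6.7  2.5 -1.9] gap 0.0099
shift cm (current axes) [  0.03  26.8  -10.59]  turn deg [0.06 0.07 0.02] | shift in target axes [  0.05  26.79 -10.62]
[ 0.35  0.82 -0.92  1.69  0.74  1.02  1.02] 0.001
bar box [-0.1056  0.0006  0.2213] r 0.2413 (0.2411) lid deg 29.9
```

View pics/c9.png

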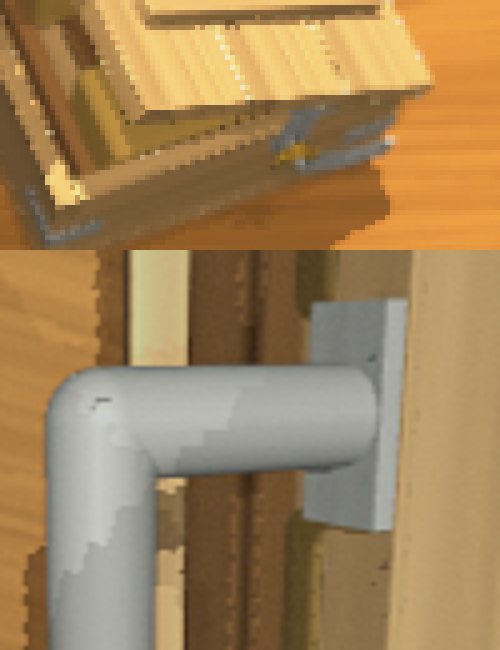

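View pics/s9.png

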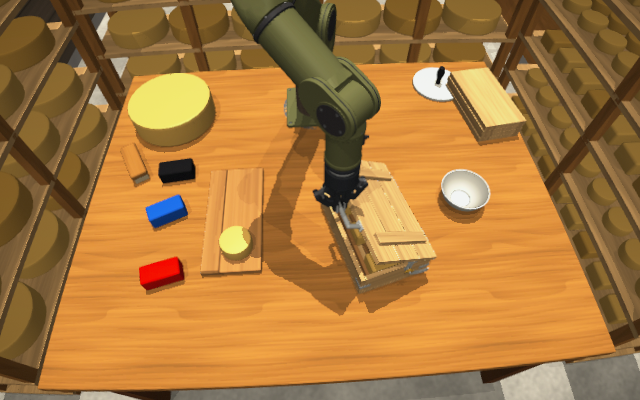

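The lid corner is at (379.6, 262.0), against (379.3, 261.7) predicted for 30°. The arc geometry gives 29.9°, the arm is still, and the bowl and round cheese look undisturbed.

```bash
python3 -c "
from h import *
print(order.sign_off())"
```

```text
the job is handed in; nothing more can be done
None
```

The brick cheese is in the middle place of the box, and I handed the job in still holding the lid at the airing position. That took about 21 s of the 64 s.

- **Cheese:** after release, the wrist picture showed it level with the two neighbours, with even gaps on both sides. I could not check it again under the lowered lid.
- **Lid:** I pinched the handle bar from above and followed the lid's arc down without ever letting go. The first stop read about 31°, so I lowered it slightly. The last check gave 29.9° from the arm's position, and the lid corner's place in the scene picture agreed with 30°.
- **Hold:** at hand-in the arm was still. Every force I read stayed below about 16 N, though I only read it at the end of each move.
- **Other things:** in the last picture, the round cheese, the bowl and the look-alikes appear to be where they were; I judged this by eye.
- **Disagreements:** the gripper reads 9.5–9.9 mm across the 12 mm bar. The pictures show the bar well inside the pads and the reading stayed steady, so I put this down to pad give. The fixed cameras differed by up to 7 mm on the box's corners and about 4 mm on its centre, and I settled it with the wrist camera.

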